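# Hang the caddy and hold the bread bin open

## Task

The cutlery caddy is blocking the lid of the bread bin: lift it off, keeping it upright, hook it over the rail at the right-hand (free) end well away from the stop collar, then slide it along the rail, still hooked, until it is up against the collar, and let go of it. Then raise the bin's lid by its bar handle to 45 degrees and finish holding it there with the gripper, for it falls shut if let go; bread can then be put in. Leave the other things on the cart where they are.

Things in the scene. Friction and masses are not known exactly. Their poses are not given: they have to be found in the camera images.
- caddy: loose aluminium cutlery caddy, about 250 g, upright on the bin's lid, lip side facing world +x within 0.45 rad. Origin: centre of underside, z up. Basket 70 (x) x 80 (y) x 55 high mm. A 4 mm plate, 40 wide (y), rises at x = -12 to z = 124 and folds over to +x into a hook; the fold spans x = -14 to +14, underside z = 120; 4 mm lip at x = +12, down to z = 100. Grip tab above the fold
- caddy_hook (a point): middle of the underside of the hook's fold, (0, 0, 120) mm in the caddy's frame; rests on top of the rail when hung. Hook 40 mm wide (y), 20 mm inside (x). The rail must enter from the caddy's +x side, through the window between basket top (z = 55) and lip end (z = 100); then the caddy is lowered at least 20 mm so that the lip is behind the rail
- caddy_tab (a point): middle of the caddy's grey grip tab, (0, 0, 150) mm in the caddy's frame; tab 10 mm (x) x 40 mm (y), z = 124 to 170. Grip it from above across its 10 mm (fingers closing along the caddy's x)
- rail: fixed steel rail, left or right of the bin (they change places). Origin: centre of the underside of its base plate, 110 (x) x 360 (y) x 8 mm. Round bar, 12 mm diameter, along its y, axis 200 mm up, between two posts (14 mm diameter, 20 mm ball on top, 220 mm high) at y = -165 and +165 mm. Yaw within 0.15 rad: x points away from the robot, y to the robot's left
- rail_mid (a point): middle of the rail's bar, on its axis, 200 mm above the cart; axes as rail
- collar: steel stop collar fixed on the rail's bar, 26 mm diameter, 12 mm long along the bar; origin at its centre on the bar's axis; 30 to 90 mm left (+y) of the bar's middle, so the right-hand (-y) part of the rail is the free end. With the hook touching it, the hook point is 26 mm to its right (-y)
- bin: fixed wooden bread bin, 200 (x) x 260 (y) x 120 mm, walls 8 mm, front to the robot (yaw within 0.15 rad); origin: centre of its underside. Its wooden lid (200 x 260 x 8 mm, about 350 g) lies on the rim, top face 128 mm above the cart when shut, hinged along its far (+x) edge
- lid (a joint): angle of the bin's lid, rad: 0 shut, grows as the front edge rises, 1.4 at its stop. No spring or friction to speak of: it falls shut from any angle it can reach
- lid_hinge (a point): middle of the lid's hinge axis (axis along the bin's y), 100 mm behind the bin's centre, 120 mm above the cart
- lid_handle (a point): middle of the lid's bar handle: a round steel bar, 10 mm diameter, 110 mm long along the bin's y, its axis 40 mm above the lid's top face, on two thin legs at its ends. With the lid shut it is 180 mm in front (-x) of the hinge axis and 48 mm above it; 20 mm behind the lid's front edge
- canister: stainless sugar canister with twist cap, 90 mm diameter, 139 mm high, between bin and rail; leave alone. Origin: centre of underside
- mug: orange mug, 80 mm diameter, 90 mm high; leave alone. Origin: centre of underside
- plate: glass plate, 200 mm diameter, 18 mm high, at the front left; leave alone. Origin: centre of underside
- scraper: plastic ice scraper, about 190 mm long, lying at the left; leave alone. Origin: underside, near its middle
- fork: wooden fork, about 210 mm long, lying at the right; leave alone. Origin: underside, near its middle
- jar: amber glass jar, 64 mm diameter, 100 mm high, at the back; leave alone. Origin: centre of underside
- shaker: clear shaker, 44 mm diameter, 85 mm high, at the back; leave alone. Origin: centre of underside

How it is judged:
On the way, in this order (a step that is already met when the one before it is completed fails the run):
1. the caddy's hook is over the rail, in its free right-hand part, at least 45 mm short of the collar (x of caddy_hook in the frame of rail_mid between -0.008 and 0.008 m and z of caddy_hook in the frame of rail_mid between 0.002 and 0.02 m and y of caddy_hook in the frame of collar below -0.071 m), for 0.1 s.
2. still hooked, the caddy passes along the rail, 10 to 45 mm short of the collar (x of caddy_hook in the frame of rail_mid between -0.008 and 0.008 m and z of caddy_hook in the frame of rail_mid between 0.002 and 0.02 m and y of caddy_hook in the frame of collar between -0.071 and -0.036 m), for 0.02 s.
3. the caddy hangs on the rail within 10 mm of the collar, let go (x of caddy_hook in the frame of rail_mid between -0.008 and 0.008 m and z of caddy_hook in the frame of rail_mid between 0.002 and 0.01 m and y of caddy_hook in the frame of collar between -0.036 and -0.018 m and angle between caddy's own z axis and vertical below 0.2 rad and contact force between caddy and rail above 0.5 N and contact force between caddy and the arm below 0.1 N and contact force between caddy and the fingers below 0.1 N), for 0.2 s.
At the end, for the whole second after the job is handed in: The caddy hangs upright by its hook on the rail, within 10 mm of the collar on its right, not touched by the robot; the lid is held still by the gripper's fingers at 45 degrees (39 to 51), and nothing else carries it (all of step 3 and value of joint lid between 0.68 and 0.89 rad and velocity of joint lid between -0.1 and 0.1 rad/s and contact force between the fingers and bin above 0.3 N and linear speed of caddy below 0.05 m/s); the arm keeps its last pose, push and grip.
It fails at once if another thing on the cart is pushed more than 30 mm from its place (distance of any of canister, mug, plate, scraper, fork, jar, shaker from where it was at the start of the episode above 0.03 m).
It fails at once if the caddy is tipped over (angle between caddy's own z axis and vertical above 0.8 rad).
It also fails if it takes over 69 s, if anything falls off the work surface, if the arm or the gripper's body presses on something with over 40 N, if the wrist force passes 120 N, or if a joint passes its speed limit or range.

## Robot

A 6-joint arm with a two-finger parallel gripper is mounted at the origin on the work surface. World frame = base frame: x ahead of the robot, y to its left, z up, the work surface at z = 0. Lengths are in m, angles in rad, forces in N, time in s.
With the tool pointing down it reaches from about 0.325 to 0.85 m from the base axis. Payload 4.4 kg.
Tool frame: the origin (TCP) lies on the centre line of the jaws, within the pads' length; the fingertips stand env.tip_extent ahead of it and the grasp point (between the pads) lies 3 mm ahead of it (env.tip_extent is the distance from the TCP to the fingertips, in m); z points along the fingers, y is the line along which they close (so a half turn about z gives the same grasp; the last joint's range is limited). The gripper opens to 94 mm and grips with 3 to 60 N. Pads are 16 mm wide; open, the fingers measure 119 mm over their backs; the gripper's body (75 mm by 177 mm) begins 78 mm behind the grasp point.
Start: joints at [1.002, 0.207, 1.542, -0, 1.393, -0.15], TCP at [0.234, 0.525, 0.227] pointing down, gripper open.
Joint ranges: [-2.73, 2.73], [-0.86, 2.22], [0.23, 2.46], [-1.11, 4.25], [0.08, 2.63], [-2.82, 2.82]. Speed limits (rad/s): [2.79, 2.79, 3.14, 3.14, 3.14, 3.14].

## Interface

Orientations are given as a unit quaternion [w, x, y, z].
In Python, from plant import env gives the robot as it stands. The module is installed in compiled form; this text tells all that it offers.
- The arm moves only by the shell command python3 -m handwheel 'ROWS' [FORCE]. ROWS is JSON, a list of rows, each a list of 7 numbers: the shift along the tool's x, y, z as a fraction of full scale, then the turn, a rotation vector about the tool's x, y, z as a fraction of full scale, then the opening, from -1 (shut) to 1 (fully open). A call has 1 to 5 rows; each row is the pose to reach, as a shift and turn from the pose commanded when the call began, along the tool's axes at that moment; what a row does not reach only later rows make up. Full scale, the value 1, is 0.1 m for a shift and 2 rad for a turn. A row lasts 1/8 s, in which the tool goes at most 62.5 mm and 10.7 degrees, less where a joint would pass 70% of its speed; a pose out of reach is approached as far as the arm can. A call with a number of a shift or a turn outside -1 to 1 is refused whole. A call with a gripper value outside its range is refused whole. The fingers move at their own pace and stop on an object; FORCE is the grip in N (left out, the last holds). Time passes only in rows, so rows that repeat a pose let the fingers close. It gives the time, the measured TCP pose, the force, the opening and the grip force at its end, in the units of the state.
- env.sense(): the state, without advancing time (a new reading comes with each control period).
- env.get_image(name): name is "scene" or "top" or "wrist"; returns the picture (384x512x3 uint8, red, green, blue); there is no depth.
- env.get_calibration(name): a dict with "fx", "fy", "cx", "cy" (pixels), "dist" ([k1, k2, p1, p2, k3] as OpenCV has them; the pictures are not rectified), "R" (3x3) and "t" (3): a world point X has camera coordinates R X + t. Camera axes: x right, y down, z forward; pixel columns grow to the right and rows downward; lengths in m; the calibration is good to about 2 mm. A picture is of the moment at which its call begins: read the wrist's pose just before it. get_calibration takes no time and is no camera call; for the wrist camera it gives the pose at the moment of the call.
- env.finish_job(): hands the job in; it is judged then, once.
The state is a dict: "clock": time; "joint_pos": joint angles; "joint_velocities": joint speeds; "joint_torque": joint torques, N m; "position": TCP position; "ee_rot": TCP orientation; "force": force on the tool from outside, world axes, zero at the start; "moment": the same for the moment, N m; "gripper_width": opening from 0.0 (shut) to 1.0 (fully open); "gripper_force": force on a finger pad.
Only numpy, scipy, OpenCV 4.12 (cv2) and the standard library are available. Lean on these libraries where they do the work, as an engineer would, in place of code of your own. Each camera call takes 0.05 s, during which the arm holds its last target. There are 200 camera calls.

## Working session

There is one attempt and no reset: what is moved stays moved. The work goes in short steps, Python scripts to look and compute and a shell command to move; the robot and the scene stay as the last step left them, time stands still between calls to the robot, and variables do not carry over. Pictures are saved under pics/ and viewed, at most 10 in all, crops included, and the job is handed in when it is done.

```bash
mkdir -p pics
python3 - <<'E'
from plant import env
import cv2,numpy as np
s=env.sense();print({k:np.round(v,3) for k,v in s.items()},env.tip_extent)
for n in("scene","top"):
    im=env.get_image(n);cv2.imwrite(f"pics/{n}0.png",im[:,:,::-1])
    c=env.get_calibration(n);print(n,{k:np.round(v,3).tolist() for k,v in c.items()})
E
```

```text
{'clock': np.float64(0.0), 'joint_pos': array([ 1.002,  0.207,  1.543, -0.   ,  1.393, -0.15 ]), 'joint_velocities': array([ 0.002,  0.   , -0.001,  0.002,  0.001, -0.   ]), 'joint_torque': array([ 0.0000e+00, -3.7089e+01, -2.8142e+01,  7.0000e-02,  3.6000e-02,
       -0.0000e+00]), 'position': array([0.233, 0.525, 0.226]), 'ee_rot': array([-0.   ,  0.208,  0.978, -0.001]), 'force': array([-0.374, -0.121,  0.288]), 'moment': array([-0.008, -0.006, -0.01 ]), 'gripper_force': np.float64(0.0), 'gripper_width': np.float64(1.0)} 0.022
scene {'fx': 408.377, 'fy': 408.377, 'cx': 257.014, 'cy': 186.153, 'dist': [0.004, 0.0, 0.0, 0.0, 0.0], 'R': [[0.681, 0.732, -0.014], [0.471, -0.452, -0.757], [-0.561, 0.509, -0.653]], 't': [-0.357, -0.126, 1.934]}
top {'fx': 366.909, 'fy': 366.909, 'cx': 257.456, 'cy': 189.472, 'dist': [0.019, 0.0, 0.0, 0.0, 0.0], 'R': [[0.002, -1.0, -0.013], [-0.994, -0.0, -0.113], [0.113, 0.013, -0.994]], 't': [-0.0, 0.524, 1.442]}
```

View pics/scene0.png

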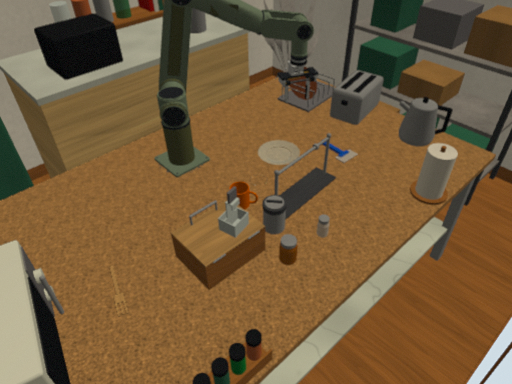

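View pics/top0.png

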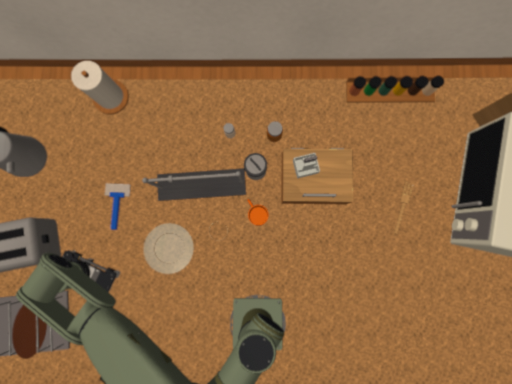

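Run:
```python
import cv2,numpy as np
t=cv2.imread("pics/top0.png")[145:215,145:355];s=cv2.imread("pics/scene0.png")
a=cv2.resize(t,None,fx=3.8,fy=3.8,interpolation=2)
b=cv2.resize(s[185:270,168:288],None,fx=3.8,fy=3.8,interpolation=2)
c=cv2.resize(s[130:216,265:350],None,fx=3.8,fy=3.8,interpolation=2)
o=np.zeros((600,800,3),np.uint8);o[:266,:798]=a;o[270:593,:456]=b;o[270:597,460:783]=c
cv2.imwrite("pics/crop0.png",o)
```

```text
(no output)
```

View pics/crop0.png

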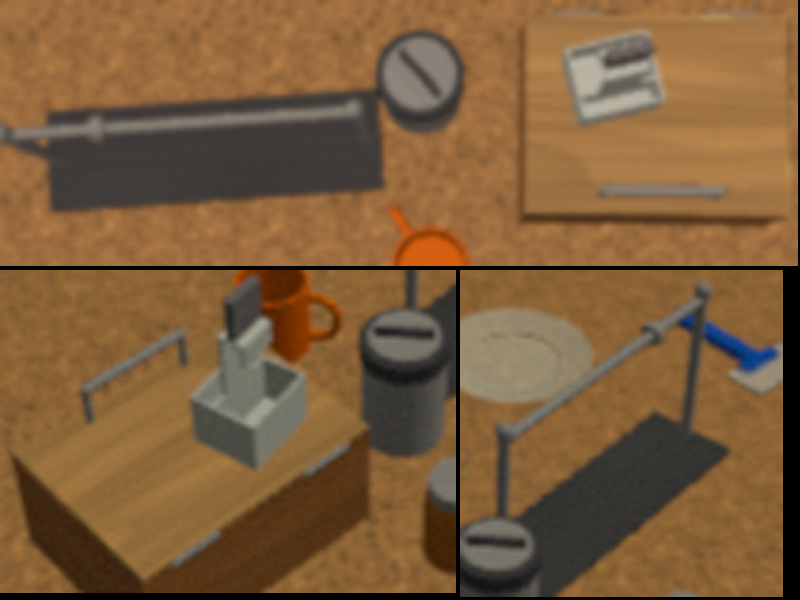

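```bash
cat > h.py <<'E'
from plant import env
import cv2,numpy as np
from scipy.spatial.transform import Rotation as Ro
def ray(n,px,c=None):
    c=c or env.get_calibration(n);R=np.array(c["R"]);t=np.array(c["t"])
    K=np.array([[c["fx"],0,c["cx"]],[0,c["fy"],c["cy"]],[0,0,1]])
    p=cv2.undistortPoints(np.array([[px]],float),K,np.array(c["dist"],float))[0,0]
    d=R.T@[p[0],p[1],1];return -R.T@t,d/np.linalg.norm(d)
def plane(n,px,z,c=None):
    o,d=ray(n,px,c);return o+d*(z-o[2])/d[2]
def tri(*rs):
    A=sum(np.eye(3)-np.outer(d,d) for o,d in rs);b=sum((np.eye(3)-np.outer(d,d))@o for o,d in rs)
    return np.linalg.solve(A,b)
def rot():
    w,x,y,z=env.sense()["ee_rot"];return Ro.from_quat([x,y,z,w])
def rel(pos,yaw):
    """move to world pos, tool down with closing line (tool y) at world angle yaw; in tool axes & units"""
    s=env.sense();R=rot();best=None
    for k in(0,np.pi):
        y=np.array([np.cos(yaw+k),np.sin(yaw+k),0]);z=np.array([0,0,-1.]);T=Ro.from_matrix(np.c_[np.cross(y,z),y,z])
        v=(R.inv()*T).as_rotvec()
        if best is None or np.linalg.norm(v)<np.linalg.norm(best):best=v
    return np.round(R.inv().apply(np.array(pos)-s["position"])/.1,3),np.round(best/2,4)
E
python3 - <<'E'
from h import *
T=lambda x,y:(145+x/3.8,145+y/3.8);B=lambda x,y:(168+x/3.8,185+(y-270)/3.8);C=lambda x,y:(265+(x-460)/3.8,130+(y-270)/3.8)
P=lambda a:np.round(a,4)
for nm,t,s,z in[("ballR",T(357,106),C(503,432),.21),("ballL",T(3,135),C(704,292),.21),("collar",T(95,128),C(655,332),.2),
 ("hR",T(726,192),B(86,388),.168),("hL",T(602,190),B(183,335),.168)]:
    print(nm,P(tri(ray("top",t),ray("scene",s))),P(plane("top",t,z)),P(plane("scene",s,z)))
for n,f,l in(("tab",T(629,50),.298),):print(n,P(plane("top",f,l)))
for q in[(224,335),(246,348),(226,300),(262,284),(258,326)]:print("tabcorner scene z.298/.25",q,P(plane("scene",B(*q),.298)),P(plane("scene",B(*q),.252)))
print("basket top corners",[P(plane("top",T(*q),.183))[:2] for q in[(567,46),(648,31),(662,102),(580,122)]])
print("lid",[P(plane("top",T(*q),.128))[:2] for q in[(526,22),(784,22),(786,216),(524,214)]])
E
```

```text
ballR [0.5629 0.064  0.2113] [0.5626 0.0634 0.21  ] [0.5622 0.066  0.21  ]
ballL [0.538  0.3962 0.2068] [0.5353 0.3925 0.21  ] [0.542 0.396 0.21 ]
collar [0.5445 0.311  0.1993] [0.5433 0.3096 0.2   ] [0.5457 0.3117 0.2   ]
hR [ 0.4886 -0.2818  0.1695] [ 0.4864 -0.2855  0.168 ] [ 0.4899 -0.2779  0.168 ]
hL [ 0.4896 -0.1676  0.1622] [ 0.4883 -0.168   0.168 ] [ 0.4956 -0.1701  0.168 ]
tab [ 0.5976 -0.1782  0.298 ]
tabcorner scene z.298/.25 (224, 335) [ 0.6353 -0.2256  0.298 ] [ 0.5953 -0.1961  0.252 ]
tabcorner scene z.298/.25 (246, 348) [ 0.6595 -0.2226  0.298 ] [ 0.6208 -0.1929  0.252 ]
tabcorner scene z.298/.25 (226, 300) [ 0.6033 -0.1969  0.298 ] [ 0.5617 -0.1659  0.252 ]
tabcorner scene z.298/.25 (262, 284) [ 0.6088 -0.1618  0.298 ] [ 0.5674 -0.1288  0.252 ]
tabcorner scene z.298/.25 (258, 326) [ 0.6463 -0.1985  0.298 ] [ 0.6069 -0.1675  0.252 ]
basket top corners [array([ 0.6246, -0.1347]), array([ 0.639 , -0.2119]), array([ 0.5706, -0.224 ]), array([ 0.5515, -0.1463])]
lid [array([ 0.6601, -0.099 ]), array([ 0.6596, -0.3545]), array([ 0.4668, -0.3513]), array([ 0.4685, -0.0959])]
```

The pictures show the bin on the right with its handle at the front. The caddy stands towards the bin's back left with its lip facing away. The rail is on the left, with the collar near its left end at about top px (170,179). I'm going above the tab.

```bash
H="python3 -m handwheel"
$H '[[0,0,-0.87,0,0,0,1],[-0.88,-0.71,-0.87,0,0,0,1],[-0.88,-0.71,-0.87,0,0,0,1]]' 20
$H '[[-0.88,-0.71,-0.87,0,0,0,1],[-0.88,-0.71,-0.87,0,0,0,1],[-0.88,-0.71,-0.87,0,0,0,1]]'
$H '[[-0.88,-0.71,0,0,0,0,1],[-0.88,-0.71,0,0,0,0,1],[-0.88,-0.71,0,0,0,0,1]]'
$H '[[-0.88,-0.71,0,0,0,0,1],[-0.88,-0.71,0,0,0,0,1],[-0.88,-0.71,0,0,0,0,1]]'
$H '[[-0.88,-0.71,0,0,0,0,1],[-0.88,-0.71,0,0,0,0,1],[-0.88,-0.71,0,0,0,0,1]]'
$H '[[-0.88,-0.71,0,0,0,0,1],[-0.88,-0.71,0,0,0,0,1],[-0.88,-0.71,0,0,0,0,1]]'
$H '[[-0.88,-0.71,0,0,0,0,1],[-0.88,-0.71,0,0,0,0,1],[-0.88,-0.71,0,0,0,0,1]]'
$H '[[0,0,0,0,0,0.24,1],[0,0,0,0,0,0.24,1],[0,0,0,0,0,0.24,1]]'
$H '[[0,0,0,0,0,0.24,1],[0,0,0,0,0,0.24,1],[0,0,0,0,0,0.24,1],[0,0,0,0,0,0.24,1]]'
python3 - <<'E'
from h import *
print(rel([.597,-.179,.4],.19),env.sense()["joint_pos"])
cv2.imwrite("pics/w1.png",env.get_image("wrist")[:,:,::-1])
c=env.get_calibration("wrist");print(plane("wrist",(257,190),.298,c))
E
```

```text
clock: 0.48
position: [0.2858, 0.4237, 0.3153]
ee_rot: [0.0, 0.207, 0.978, 0.0]
force: [0.3, -0.5, 0.1]
gripper_width: 0.998
gripper_force: 0.0
clock: 0.85
position: [0.3384, 0.3227, 0.4041]
ee_rot: [0.002, 0.209, 0.978, 0.002]
force: [-0.4, 0.0, 0.2]
gripper_width: 0.999
gripper_force: 0.0
clock: 1.23
position: [0.389, 0.2215, 0.3999]
ee_rot: [-0.001, 0.21, 0.978, -0.001]
force: [0.1, 1.0, -0.9]
gripper_width: 1.003
gripper_force: 0.0
clock: 1.6
position: [0.4404, 0.1219, 0.3999]
ee_rot: [-0.001, 0.209, 0.978, -0.0]
force: [0.2, 0.9, 0.4]
gripper_width: 0.998
gripper_force: 0.0
clock: 1.98
position: [0.492, 0.0219, 0.3999]
ee_rot: [-0.001, 0.209, 0.978, 0.0]
force: [0.1, 0.8, -1.0]
gripper_width: 0.996
gripper_force: 0.0
clock: 2.35
position: [0.5436, -0.0782, 0.3998]
ee_rot: [-0.001, 0.208, 0.978, 0.001]
force: [-0.1, 0.3, -0.2]
gripper_width: 1.002
gripper_force: 0.0
clock: 2.72
position: [0.5952, -0.1785, 0.3994]
ee_rot: [-0.002, 0.208, 0.978, 0.001]
force: [0.8, 0.2, -0.3]
gripper_width: 0.998
gripper_force: 0.0
clock: 3.1
position: [0.5943, -0.1751, 0.402]
ee_rot: [-0.0, 0.435, 0.901, 0.001]
force: [0.3, 0.5, 0.0]
gripper_width: 0.997
gripper_force: 0.0
clock: 3.6
position: [0.5944, -0.1758, 0.402]
ee_rot: [-0.0, 0.634, 0.773, 0.001]
force: [-0.0, 0.5, -0.1]
gripper_width: 1.002
gripper_force: 0.0
(array([-0.037,  0.019,  0.02 ]), array([ 0.0002, -0.0005,  0.0034])) [-4.27592409e-01  2.33820243e-01  1.15767893e+00  1.09949080e-03
  1.75027095e+00 -6.24171128e-01]
[ 0.59507914 -0.16570315  0.298     ]
```

View pics/w1.png

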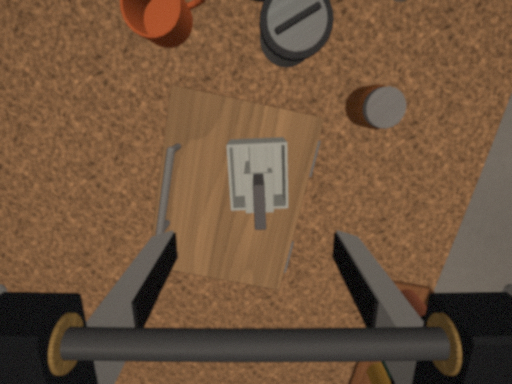

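Run:
```python
from h import *
c=env.get_calibration("wrist");P=lambda q,z:np.round(plane("wrist",q,z,c)[:2],4)
print("cam",-np.array(c["R"]).T@c["t"],"nadir",c["R"][2])
print("tab",P((260.5,202),.298),P((258.5,176),.298),P((261,228),.298))
print([P(q,.183) for q in[(228,141),(287,139),(289,208),(232,211)]])
print("canister",P((297,23),.139),"handle",P((178,148),.168),P((163,222),.168),"lid",[P(q,.128) for q in[(170,87),(321,116),(276,287)]])
```

```text
cam [ 0.57877765 -0.09539357  0.56040488] nadir [ 0.05633739 -0.27917914 -0.95858495]
tab [ 0.6001 -0.1754] [ 0.5939 -0.1537] [ 0.6052 -0.1984]
[array([ 0.5579, -0.1457]), array([ 0.624 , -0.1302]), array([ 0.6451, -0.2112]), array([ 0.5775, -0.2286])]
canister [0.6107 0.0007] handle [ 0.4993 -0.1677] [ 0.4927 -0.2662] lid [array([ 0.4708, -0.1002]), array([ 0.6672, -0.0976]), array([ 0.664 , -0.3548])]
```

Run:
```python
from h import *
print(rel([.600,-.178,.282],.24))
```

```text
(array([-0.029,  0.051,  1.199]), array([ 0.0002, -0.0004, -0.0215]))
```

```bash
H="python3 -m handwheel"
$H '[[-0.03,0.05,0.3,0,0,-0.022,1],[-0.03,0.05,0.6,0,0,-0.022,1],[-0.03,0.05,0.9,0,0,-0.022,1],[-0.03,0.05,0.9,0,0,-0.022,1]]'
$H '[[0,0,0.15,0,0,0,1],[0,0,0.3,0,0,0,1],[0,0,0.3,0,0,0,1]]'
$H '[[0,0,0,0,0,0,-0.2],[0,0,0,0,0,0,-1],[0,0,0,0,0,0,-1],[0,0,0,0,0,0,-1],[0,0,0,0,0,0,-1]]' 20
$H '[[0,0,0,0,0,0,-1],[0,0,0,0,0,0,-1],[0,0,0,0,0,0,-1]]' 25
$H '[[0,0,-0.2,0,0,0,-1],[0,0,-0.4,0,0,0,-1],[0,0,-0.6,0,0,0,-1],[0,0,-0.6,0,0,0,-1]]'
python3 - <<'E'
from h import *
cv2.imwrite("pics/w2.png",env.get_image("wrist")[:,:,::-1])
E
```

```text
clock: 4.15
position: [0.5984, -0.1792, 0.3084]
ee_rot: [-0.003, 0.618, 0.786, -0.001]
force: [0.1, -0.4, 0.8]
gripper_width: 0.999
gripper_force: 0.0
clock: 4.53
position: [0.5992, -0.1809, 0.2799]
ee_rot: [-0.001, 0.619, 0.785, -0.0]
force: [0.5, -0.4, 0.1]
gripper_width: 0.995
gripper_force: 0.0
clock: 5.15
position: [0.6, -0.1813, 0.2816]
ee_rot: [0.0, 0.619, 0.785, 0.0]
force: [-0.1, -0.9, 0.1]
gripper_width: 0.504
gripper_force: 0.0
clock: 5.52
position: [0.6, -0.1812, 0.2814]
ee_rot: [-0.0, 0.619, 0.785, -0.0]
force: [0.2, -0.3, 0.4]
gripper_width: 0.183
gripper_force: 0.0
clock: 6.02
position: [0.6006, -0.1815, 0.3428]
ee_rot: [0.001, 0.619, 0.785, 0.0]
force: [0.4, -0.7, -2.9]
gripper_width: 0.103
gripper_force: 25.0
```

View pics/w2.png

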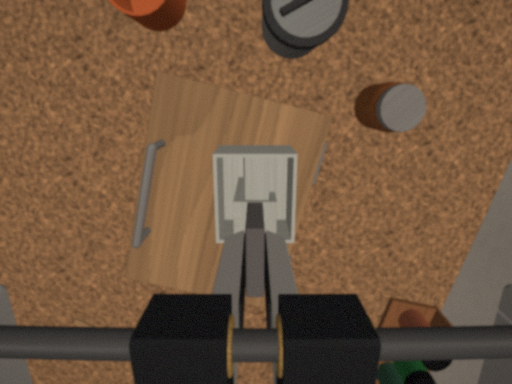

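The caddy is gripped and aligned with the fingers. Rim corners are near (214,148), (297,148), (296,242) and (214,242). The fingers closed slightly late, so I'm checking how high they hold the tab.

```bash
cat >> h.py <<'E'
def pnp(pts):
    """caddy pose from rim corners (z=55): order (-x,+y),(+x,+y),(+x,-y),(-x,-y)"""
    c=env.get_calibration("wrist");R=np.array(c["R"]);K=np.array([[c["fx"],0,c["cx"]],[0,c["fy"],c["cy"]],[0,0,1]])
    ob=np.array([[-35,40,55],[35,40,55],[35,-40,55],[-35,-40,55]],float)/1e3
    ok,r,t=cv2.solvePnP(ob,np.array(pts,float),K,np.array(c["dist"],float))
    M=R.T@cv2.Rodrigues(r)[0];return R.T@(t[:,0]-np.array(c["t"])),Ro.from_matrix(M).as_euler("ZYX")
E
python3 - <<'E'
from h import *
im=cv2.imread("pics/w2.png");hsv=cv2.cvtColor(im,cv2.COLOR_BGR2HSV)
m=((hsv[...,1]<45)&(hsv[...,2]>120)).astype(np.uint8)*255;m[:, :205]=0;m[:,305:]=0;m[:140]=0;m[250:]=0
cs,_=cv2.findContours(m,cv2.RETR_EXTERNAL,cv2.CHAIN_APPROX_NONE);c=max(cs,key=cv2.contourArea)
print(cv2.boundingRect(c),cv2.approxPolyDP(cv2.convexHull(c),5,True)[:,0].tolist())
for q in([(214,147.5),(297,147.5),(295,242),(215,242)],[(214.5,148),(296.5,148),(295,242),(215,242)]):
    p,e=pnp(q);print(np.round(p,4),np.round(e,3))
s=env.sense();print(s["position"],s["force"])
E
```

```text
(213, 153, 84, 90) [[295, 153], [293, 240], [217, 242], [214, 153]]
[ 0.6019 -0.1874  0.1803] [ 0.23   0.016 -0.202]
[ 0.6026 -0.1894  0.1788] [ 0.23   0.012 -0.229]
[ 0.6000427  -0.1812689   0.34122945] [ 0.06239661  0.26463291 -2.69893869]
```

```bash
H="python3 -m handwheel"
$H '[[0,0,-0.2,0,0,0,-1],[0,0,-0.4,0,0,0,-1],[0,0,-0.6,0,0,0,-1],[0,0,-0.8,0,0,0,-1]]' 30
$H '[[0.2,-0.02,0,0,0,0,-1],[0.4,-0.04,0,0,0,0,-1],[0.6,-0.06,0,0,0,0,-1],[0.8,-0.08,0,0,0,0,-1],[1,-0.09,0,0,0,0,-1]]'
$H '[[0.25,-0.02,0,0,0,0,-1],[0.5,-0.04,0,0,0,0,-1],[0.75,-0.06,0,0,0,0,-1],[1,-0.09,0,0,0,0,-1]]'
$H '[[0.25,-0.02,0,0,0,0,-1],[0.5,-0.04,0,0,0,0,-1],[0.75,-0.06,0,0,0,0,-1],[1,-0.09,0,0,0,0,-1]]'
$H '[[0.25,-0.02,0,0,0,0,-1],[0.5,-0.04,0,0,0,0,-1],[0.75,-0.06,0,0,0,0,-1],[0.95,-0.09,0,0,0,0,-1],[0.95,-0.09,0,0,0,0,-1]]'
$H '[[0,0,0,0,0,0.04,-1],[0,0,0,0,0,0.08,-1],[0,0,0,0,0,0.08,-1]]'
python3 - <<'E'
from h import *
a=env.get_image("wrist")[:,:,::-1];b=env.get_image("scene")[:,:,::-1]
s=env.sense();print(s["position"],s["force"],rel([.473,.195,.42],.075))
cv2.imwrite("pics/s3.png",b);cv2.imwrite("pics/w3.png",a)
b=cv2.resize(b[80:230,220:360],None,fx=2.0,fy=2.0,interpolation=2)
o=np.zeros((384,800,3),np.uint8);o[:,:512]=a;o[:300,515:795]=b;cv2.imwrite("pics/c3.png",o)
E
```

```text
clock: 6.58
position: [0.5995, -0.181, 0.4196]
ee_rot: [-0.002, 0.619, 0.785, -0.0]
force: [0.4, -0.1, -3.2]
gripper_width: 0.104
gripper_force: 30.0
clock: 7.2
position: [0.5672, -0.0844, 0.4213]
ee_rot: [-0.0, 0.619, 0.786, 0.0]
force: [0.1, 0.3, -2.4]
gripper_width: 0.103
gripper_force: 30.0
clock: 7.7
position: [0.535, 0.0108, 0.4216]
ee_rot: [0.0, 0.619, 0.786, 0.0]
force: [-0.6, -0.5, -2.1]
gripper_width: 0.107
gripper_force: 30.0
clock: 8.2
position: [0.5027, 0.1058, 0.4216]
ee_rot: [0.0, 0.619, 0.786, 0.0]
force: [0.2, -0.2, -3.0]
gripper_width: 0.103
gripper_force: 30.0
clock: 8.82
position: [0.4716, 0.1959, 0.4217]
ee_rot: [0.0, 0.618, 0.786, 0.0]
force: [0.3, 0.0, -2.4]
gripper_width: 0.108
gripper_force: 30.0
clock: 9.2
position: [0.4727, 0.1939, 0.4215]
ee_rot: [0.0, 0.68, 0.734, -0.0]
force: [0.6, 0.2, -2.6]
gripper_width: 0.103
gripper_force: 30.0
[0.47267559 0.19398696 0.42146754] [-0.53714633 -0.2002913  -2.49789599] (array([0.01 , 0.004, 0.015]), array([0.0001, 0.0001, 0.0008]))
```

View pics/c3.png

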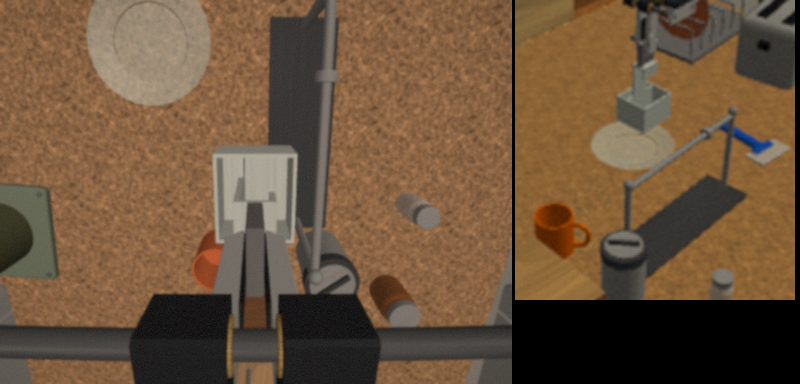

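The wrist view shows the bar running from about (328,20) to the right-hand ball at (315,280), with the collar at (326,76). The caddy hangs upright.

Run:
```python
from h import *
im=cv2.imread("pics/w3.png");g=cv2.cvtColor(im,cv2.COLOR_BGR2HSV)
c=env.get_calibration("wrist");P=lambda q,z=.2:np.round(plane("wrist",q,z,c)[:2],4)
pts=[]
for r in range(95,215,6):
    row=im[r,312:342].astype(int);sat=row.max(1)-row.min(1)
    k=np.where((sat<14)&(row.mean(1)>75))[0]
    if len(k):pts.append(P((312+k.mean(),r)));
    if r%24==23:print(r,k+312)
pts=np.array(pts);f=np.polyfit(pts[:,1],pts[:,0],1);print("line x=a*y+b",f,np.abs(np.polyval(f,pts[:,1])-pts[:,0]).max())
col=P((326,76));print("collar",col,"line there",np.polyval(f,col[1]),"ball",P((315,280),.21),"canister",P((333,287),.139))
for r in(60,66,70,76,82,88):print(r,[int(x) for x in im[r,312:342].mean(1)])
p,e=pnp([(213.5,147.5),(297,147.5),(295,242),(215,242)]);print(p,e,env.sense()["position"])
# rim centre at height if upright and grip at caddy z .163
print("rim ctr",P((255.3,148),.4215-.163+.055),"mid of back edge -> caddy +y side")
```

```text
95 [321 322 323 330]
119 [320 321 329]
143 [319 327]
167 [317 318 322 325 326]
191 [316 317 318 319 324]
line x=a*y+b [-0.08729914  0.56941612] 0.0033928507561421517
collar [0.5437 0.308 ] line there 0.5425279862391712 ball [0.5618 0.0609] canister [0.6095 0.0093]
60 [53, 57, 51, 53, 53, 54, 53, 55, 53, 58, 67, 76, 87, 98, 107, 113, 116, 115, 118, 109, 100, 78, 64, 64, 81, 96, 107, 108, 103, 100]
66 [50, 54, 53, 54, 57, 56, 52, 57, 57, 61, 67, 78, 90, 103, 111, 115, 119, 118, 113, 103, 89, 72, 59, 71, 92, 102, 104, 106, 107, 111]
70 [56, 56, 57, 55, 62, 61, 71, 70, 77, 85, 93, 100, 107, 111, 119, 120, 123, 124, 121, 117, 113, 107, 106, 105, 103, 109, 108, 109, 113, 116]
76 [53, 57, 58, 61, 72, 75, 81, 86, 93, 98, 105, 106, 114, 115, 116, 120, 123, 120, 123, 121, 121, 117, 114, 114, 111, 108, 108, 109, 109, 109]
82 [50, 52, 56, 59, 56, 59, 60, 64, 66, 71, 79, 89, 96, 100, 104, 109, 105, 105, 98, 89, 76, 76, 78, 85, 97, 99, 102, 98, 93, 96]
88 [50, 55, 54, 53, 54, 57, 59, 57, 59, 70, 83, 94, 107, 114, 115, 119, 117, 113, 104, 89, 66, 66, 82, 101, 100, 98, 98, 100, 103, 110]
[0.47393445 0.18860268 0.26092649] [ 0.07377376  0.00799688 -0.18656916] [0.47267559 0.19398696 0.42146754]
rim ctr [0.4706 0.2387] mid of back edge -> caddy +y side
```

Run:
```python
from h import *
def proj(n,X):
    c=env.get_calibration(n);K=np.array([[c["fx"],0,c["cx"]],[0,c["fy"],c["cy"]],[0,0,1]])
    return np.round(cv2.projectPoints(np.array(X,float).reshape(-1,1,3),cv2.Rodrigues(np.array(c["R"]))[0],np.array(c["t"]),K,np.array(c["dist"],float))[0][:,0],1).tolist()
ob=np.array([[-35,40,55],[35,40,55],[35,-40,55],[-35,-40,55],[35,-40,0],[35,40,0],[-35,40,0]])/1e3
tcp=np.array([.4727,.194,.4215])
for roll in(0,-.1,-.2):
  for dz in(.158,.163):
    R=Ro.from_euler("ZYX",[.076,0,roll]);g=R.apply([0,-.003,dz])
    X=R.apply(ob)+tcp-g;print(roll,dz,proj("wrist",X[:4]),"scene",proj("scene",X[1:]))
b=cv2.imread("pics/s3.png")[110:150,262:306];cv2.imwrite("pics/c3b.png",cv2.resize(b,None,fx=12,fy=12,interpolation=2))
```

```text
0 0.158 [[210.2, 151.0], [297.2, 151.1], [293.7, 242.4], [213.6, 242.3]] scene [[298.2, 124.0], [284.8, 132.7], [270.7, 125.9], [284.4, 144.8], [297.5, 136.0], [283.7, 129.5]]
0 0.163 [[211.0, 150.1], [296.4, 150.2], [293.0, 240.0], [214.3, 239.9]] scene [[298.1, 125.1], [284.8, 133.8], [270.7, 127.1], [284.3, 145.9], [297.4, 137.1], [283.7, 130.6]]
-0.1 0.158 [[211.2, 163.0], [296.1, 163.1], [293.8, 255.0], [213.5, 255.0]] scene [[296.4, 126.0], [283.1, 132.9], [268.9, 126.1], [281.8, 145.6], [294.9, 138.5], [281.1, 131.9]]
-0.1 0.163 [[212.0, 162.5], [295.4, 162.6], [293.1, 253.0], [214.2, 252.9]] scene [[296.3, 127.1], [283.0, 134.0], [268.8, 127.2], [281.6, 146.8], [294.7, 139.6], [281.0, 133.0]]
-0.2 0.158 [[212.1, 175.1], [295.3, 175.2], [294.1, 267.8], [213.2, 267.8]] scene [[294.6, 127.7], [281.5, 132.8], [267.3, 125.9], [279.2, 146.1], [292.2, 140.7], [278.5, 134.0]]
-0.2 0.163 [[212.9, 174.9], [294.5, 175.0], [293.4, 266.1], [213.9, 266.0]] scene [[294.4, 128.9], [281.3, 134.0], [267.1, 127.1], [279.0, 147.2], [292.0, 141.8], [278.3, 135.2]]
```

View pics/c3b.png

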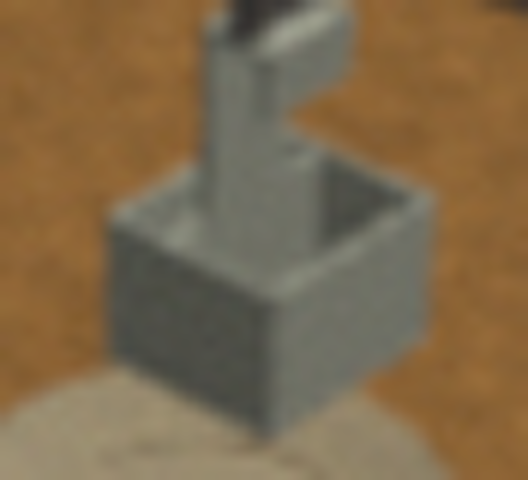

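```bash
H="python3 -m handwheel"
$H '[[0,0,0.25,0,0,0,-1],[0,0,0.5,0,0,0,-1],[0,0,0.75,0,0,0,-1],[0,0,1,0,0,0,-1]]'
$H '[[0,0,0.2,0,0,0,-1],[0,0,0.36,0,0,0,-1],[0,0,0.36,0,0,0,-1]]'
$H '[[0,0.2,0,0,0,0,-1],[0,0.4,0,0,0,0,-1],[0,0.6,0,0,0,0,-1],[0,0.7,0,0,0,0,-1],[0,0.8,0,0,0,0,-1]]'
$H '[[0,0,0,0,0,0,-1]]'
python3 - <<'E'
from h import *
a=env.get_image("wrist")[:,:,::-1];b=env.get_image("scene")[:,:,::-1]
s=env.sense();print(s["position"],s["force"])
cv2.imwrite("pics/w4.png",a)
b=cv2.resize(b[110:210,240:340],None,fx=2.8,fy=2.8,interpolation=2)
o=np.zeros((384,800,3),np.uint8);o[:,:512]=a;o[:280,515:795]=b;cv2.imwrite("pics/c4.png",o)
E
```

```text
clock: 9.8
position: [0.4727, 0.1941, 0.3207]
ee_rot: [0.0, 0.679, 0.734, 0.0]
force: [1.1, -0.6, -2.3]
gripper_width: 0.104
gripper_force: 30.0
clock: 10.18
position: [0.4718, 0.1941, 0.284]
ee_rot: [-0.001, 0.68, 0.734, -0.001]
force: [0.3, -0.5, -2.4]
gripper_width: 0.107
gripper_force: 30.0
clock: 10.8
position: [0.5529, 0.2006, 0.2861]
ee_rot: [0.0, 0.68, 0.734, 0.0]
force: [0.8, 0.5, -2.1]
gripper_width: 0.107
gripper_force: 30.0
clock: 10.92
position: [0.5528, 0.2005, 0.2856]
ee_rot: [0.0, 0.68, 0.733, 0.0]
force: [0.2, -0.1, -4.4]
gripper_width: 0.105
gripper_force: 30.0
[0.55198649 0.20050715 0.28543669] [ 0.37315732  0.71973388 -3.49980991]
```

View pics/c4.png

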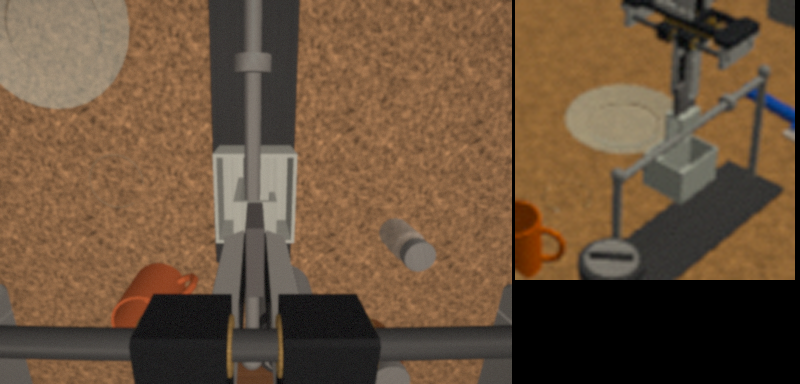

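The wrist view shows the bar at column 253, centred in the hook (tab at column 255), with the collar at (253,62). I'm lowering onto it.

```bash
H="python3 -m handwheel"
python3 - <<'E'
from h import *
c=env.get_calibration("wrist")
for q in((253,62),(253,130)):print(plane("wrist",q,.2,c))
E
$H '[[0,0,0.1,0,0,0,-1],[0,0,0.2,0,0,0,-1],[0,0,0.28,0,0,0,-1],[0,0,0.28,0,0,0,-1]]'
$H '[[0,0,0.03,0,0,0,-1],[0,0,0.03,0,0,0,-1]]'
$H '[[0,0,0.03,0,0,0,-1],[0,0,0.03,0,0,0,-1]]'
```

```text
[0.54335204 0.30835563 0.2       ]
[0.5468922 0.2615064 0.2      ]
clock: 11.52
position: [0.5515, 0.2003, 0.2559]
ee_rot: [-0.001, 0.68, 0.733, -0.001]
force: [1.0, -0.0, -3.7]
gripper_width: 0.107
gripper_force: 30.0
clock: 11.78
position: [0.5524, 0.2005, 0.2545]
ee_rot: [0.0, 0.68, 0.733, 0.0]
force: [0.6, 0.1, -3.1]
gripper_width: 0.106
gripper_force: 30.0
clock: 12.02
position: [0.5522, 0.2004, 0.2512]
ee_rot: [-0.0, 0.68, 0.733, -0.0]
force: [0.1, -0.5, -2.8]
gripper_width: 0.104
gripper_force: 30.0
```

```bash
H="python3 -m handwheel"
for i in 1 2; do :; done
$H '[[0,0,0.02,0,0,0,-1],[0,0,0.02,0,0,0,-1]]'
$H '[[0,0,0.02,0,0,0,-1],[0,0,0.02,0,0,0,-1]]'
$H '[[0,0,0.02,0,0,0,-1],[0,0,0.02,0,0,0,-1]]'
```

```text
clock: 12.28
position: [0.5525, 0.2005, 0.251]
ee_rot: [0.0, 0.68, 0.733, 0.0]
force: [-3.0, -1.4, 3.5]
gripper_width: 0.105
gripper_force: 30.0
clock: 12.52
position: [0.5526, 0.2005, 0.251]
ee_rot: [0.001, 0.68, 0.734, 0.001]
force: [-5.8, -0.5, 11.7]
gripper_width: 0.104
gripper_force: 30.0
clock: 12.78
position: [0.5526, 0.2005, 0.2509]
ee_rot: [0.001, 0.68, 0.734, 0.001]
force: [-7.6, -2.4, 18.2]
gripper_width: 0.1
gripper_force: 30.0
```

```bash
H="python3 -m handwheel"
$H '[[0,0,-0.06,0,0,0,-1],[0,0,-0.06,0,0,0,-1]]'
$H '[[0.12,0,0,0,0,0,-1],[0.25,0,0,0,0,0,-1],[0.38,0,0,0,0,0,-1],[0.5,0,0,0,0,0,-1],[0.5,0,0,0,0,0,-1]]'
$H '[[0.07,0,0,0,0,0,-1],[0.14,0,0,0,0,0,-1],[0.2,0,0,0,0,0,-1],[0.2,0,0,0,0,0,-1]]'
$H '[[0.04,0,0,0,0,0,-1],[0.04,0,0,0,0,0,-1]]'
python3 - <<'E'
from h import *
a=env.get_image("wrist")[:,:,::-1];cv2.imwrite("pics/w5.png",a)
c=cv2.resize(a[60:220,180:330],None,fx=3.5,fy=3.5,interpolation=2);cv2.imwrite("pics/c5.png",c);print(env.sense()["position"])
E
```

```text
clock: 13.02
position: [0.5526, 0.2005, 0.2512]
ee_rot: [0.0, 0.68, 0.733, 0.0]
force: [0.1, -0.5, -2.7]
gripper_width: 0.105
gripper_force: 30.0
clock: 13.65
position: [0.5481, 0.2522, 0.2511]
ee_rot: [-0.001, 0.679, 0.734, 0.0]
force: [0.1, 1.6, -0.6]
gripper_width: 0.104
gripper_force: 30.0
clock: 14.15
position: [0.5468, 0.2708, 0.2511]
ee_rot: [-0.0, 0.68, 0.734, -0.0]
force: [-0.3, 0.3, -2.8]
gripper_width: 0.101
gripper_force: 30.0
clock: 14.4
position: [0.5467, 0.2744, 0.2513]
ee_rot: [-0.0, 0.68, 0.734, -0.0]
force: [0.6, 0.2, -2.2]
gripper_width: 0.099
gripper_force: 30.0
[0.54671828 0.27424478 0.25132461]
```

View pics/c5.png

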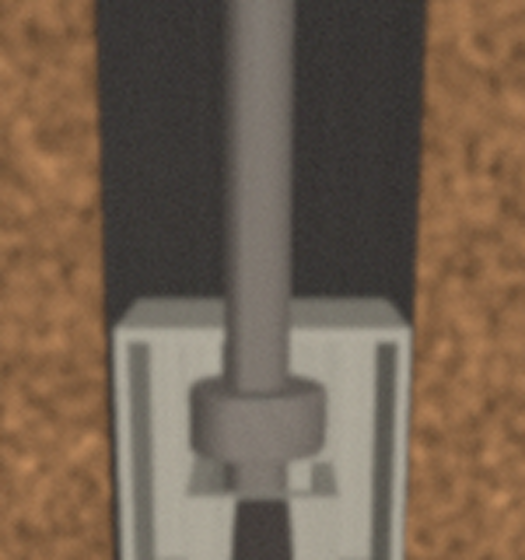

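The hook is centred on the bar, with a few millimetres left to the collar. I'm creeping on until the force shows contact.

```bash
H="python3 -m handwheel"
$H '[[0.03,0,0,0,0,0,-1],[0.03,0,0,0,0,0,-1]]'
$H '[[0.03,0,0,0,0,0,-1],[0.03,0,0,0,0,0,-1]]'
$H '[[0.03,0,0,0,0,0,-1],[0.03,0,0,0,0,0,-1]]'
```

```text
clock: 14.7
position: [0.5465, 0.2774, 0.2515]
ee_rot: [-0.0, 0.68, 0.734, 0.0]
force: [0.5, -0.1, -2.3]
gripper_width: 0.105
gripper_force: 30.0
clock: 14.95
position: [0.5463, 0.2805, 0.2515]
ee_rot: [-0.0, 0.68, 0.734, 0.0]
force: [-0.4, -0.5, -3.0]
gripper_width: 0.102
gripper_force: 30.0
clock: 15.2
position: [0.5463, 0.2814, 0.2515]
ee_rot: [0.001, 0.68, 0.733, -0.002]
force: [0.2, -4.7, -2.0]
gripper_width: 0.106
gripper_force: 30.0
```

```bash
H="python3 -m handwheel"
$H '[[-0.015,0,0.01,0,0,0,-1],[-0.015,0,0.01,0,0,0,-1]]'
$H '[[0,0,0,0,0,0,-0.2],[0,0,0,0,0,0,-0.2],[0,0,0,0,0,0,-0.2],[0,0,0,0,0,0,-0.2],[0,0,0,0,0,0,-0.2]]'
$H '[[0,0,-0.2,0,0,0,-0.2],[0,0,-0.5,0,0,0,-0.2],[0,0,-0.8,0,0,0,-0.2],[0,0,-0.8,0,0,0,-0.2]]'
python3 - <<'E'
from h import *
a=env.get_image("wrist")[:,:,::-1];b=env.get_image("scene")[:,:,::-1]
cv2.imwrite("pics/w6.png",a);cv2.imwrite("pics/s6.png",b)
b=cv2.resize(b[90:190,260:360],None,fx=2.8,fy=2.8,interpolation=2)
o=np.zeros((384,800,3),np.uint8);o[:,:512]=a;o[:280,515:795]=b;cv2.imwrite("pics/c6.png",o)
c=env.get_calibration("wrist");cs=env.sense();print(cs["position"])
# handle target: mid from first views
E
```

```text
clock: 15.45
position: [0.5464, 0.2812, 0.2511]
ee_rot: [0.0, 0.68, 0.733, -0.0]
force: [-1.2, -4.7, 1.5]
gripper_width: 0.107
gripper_force: 30.0
clock: 16.08
position: [0.5462, 0.2819, 0.2504]
ee_rot: [-0.0, 0.68, 0.734, 0.0]
force: [-0.5, 0.6, -0.9]
gripper_width: 0.399
gripper_force: 0.0
clock: 16.58
position: [0.5477, 0.2823, 0.3337]
ee_rot: [0.001, 0.68, 0.733, 0.003]
force: [-0.7, 0.2, -0.4]
gripper_width: 0.397
gripper_force: 0.0
[0.54598037 0.28164962 0.32965878]
```

View pics/c6.png

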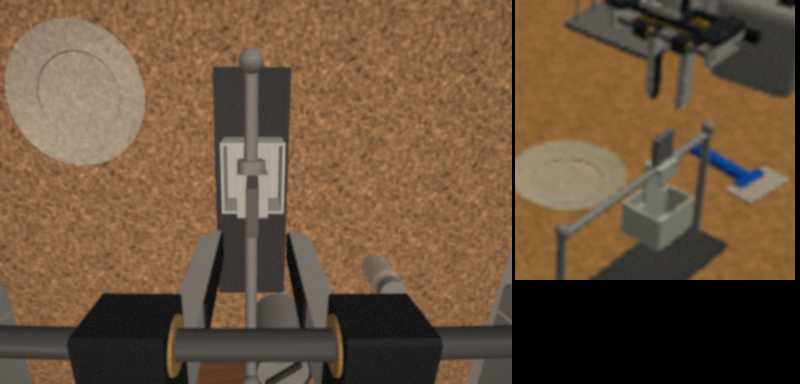

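Picture c6 shows the caddy hanging upright against the collar and released. Next I move to the handle and measure it with a mask.

```bash
H="python3 -m handwheel"
$H '[[-0.3,-0.06,0,0,0,0,0],[-0.6,-0.12,0,0,0,0,0],[-1,-0.19,0,0,0,0,0]]'
$H '[[-0.4,-0.08,0,0,0,0,0],[-0.8,-0.16,0,0,0,0,0],[-1,-0.19,0,0,0,0,0]]'
$H '[[-0.4,-0.08,0,0,0,0,0],[-0.8,-0.16,0,0,0,0,0],[-1,-0.19,0,0,0,0,0]]'
$H '[[-0.4,-0.08,0,0,0,0,0],[-0.8,-0.16,0,0,0,0,0],[-1,-0.19,0,0,0,0,0]]'
$H '[[0,0,0,0,0,0.04,0],[0,0,0,0,0,0.04,0],[0,0,0,0,0,0.04,0],[0,0,0,0,0,0.04,0]]'
python3 - <<'E'
from h import *
a=env.get_image("wrist");c=env.get_calibration("wrist");P=lambda q,z:np.round(plane("wrist",q,z,c)[:2],4)
cv2.imwrite("pics/w7.png",a[:,:,::-1]);print(env.sense()["position"])
K=np.array([[c["fx"],0,c["cx"]],[0,c["fy"],c["cy"]],[0,0,1]])
X=np.array([[.488,-.17,.168],[.488,-.28,.168],[.468,-.096,.128],[.66,-.099,.128]])
q=cv2.projectPoints(X,cv2.Rodrigues(np.array(c["R"]))[0],np.array(c["t"]),K,np.array(c["dist"],float))[0][:,0];print(q.round())
h=cv2.cvtColor(a,cv2.COLOR_RGB2HSV)
m=((h[...,1]<60)&(h[...,2]>50)).astype(np.uint8)
x0,x1=int(q[:2,0].min())-25,int(q[:2,0].max())+25;y0,y1=int(q[:2,1].min())-20,min(int(q[:2,1].max())+20,384);print(x0,x1,y0,y1)
for r in range(y0,y1,6):
    k=np.where(m[r,x0:x1])[0]+x0
    if len(k):print(r,k.min(),k.max(),len(k),P((k.mean(),r),.168))
E
```

```text
clock: 17.05
position: [0.5336, 0.1799, 0.3277]
ee_rot: [-0.001, 0.679, 0.734, -0.002]
force: [0.2, -0.9, -0.2]
gripper_width: 0.502
gripper_force: 0.0
clock: 17.42
position: [0.5221, 0.0776, 0.328]
ee_rot: [-0.001, 0.68, 0.733, -0.001]
force: [0.3, 0.6, 1.5]
gripper_width: 0.501
gripper_force: 0.0
clock: 17.8
position: [0.5108, -0.0233, 0.328]
ee_rot: [-0.002, 0.68, 0.733, -0.001]
force: [-0.4, -0.3, 0.6]
gripper_width: 0.496
gripper_force: 0.0
clock: 18.18
position: [0.4994, -0.1243, 0.3279]
ee_rot: [-0.002, 0.68, 0.733, -0.001]
force: [0.0, -0.2, 0.1]
gripper_width: 0.496
gripper_force: 0.0
clock: 18.68
position: [0.5007, -0.1224, 0.33]
ee_rot: [-0.0, 0.708, 0.706, -0.0]
force: [1.0, -1.1, 0.1]
gripper_width: 0.504
gripper_force: 0.0
[ 0.50074312 -0.12249706  0.33019238]
[[242. 228.]
 [243. 316.]
 [224. 153.]
 [396. 155.]]
216 268 208 336
220 243 248 6 [ 0.4919 -0.1608]
226 243 247 5 [ 0.4913 -0.1676]
232 241 248 8 [ 0.4907 -0.1744]
238 241 248 8 [ 0.4907 -0.1813]
244 241 248 8 [ 0.4906 -0.1883]
250 241 248 8 [ 0.4905 -0.1954]
256 241 248 8 [ 0.4904 -0.2026]
262 241 248 8 [ 0.4903 -0.2098]
268 241 248 8 [ 0.4902 -0.2172]
274 241 248 8 [ 0.4902 -0.2246]
280 241 248 8 [ 0.4901 -0.2322]
286 242 248 7 [ 0.4905 -0.2398]
292 242 248 7 [ 0.4904 -0.2476]
298 242 248 7 [ 0.4904 -0.2554]
304 242 248 7 [ 0.4903 -0.2634]
310 242 248 7 [ 0.4902 -0.2714]
316 242 248 7 [ 0.4901 -0.2796]
334 216 267 52 [ 0.4857 -0.3048]
```

```bash
H="python3 -m handwheel"
$H '[[-0.5,-0.05,0,0,0,0,0],[-1,-0.11,0.3,0,0,0,0],[-1,-0.11,0.6,0,0,0,0],[-1,-0.11,0.9,0,0,0,0],[-1,-0.11,0.9,0,0,0,0]]'
$H '[[0,0,0.25,0,0,0,0],[0,0,0.5,0,0,0,0],[0,0,0.69,0,0,0,0],[0,0,0.69,0,0,0,0],[0,0,0.69,0,0,0,0]]'
$H '[[0,0,0,0,0,0,-1],[0,0,0,0,0,0,-1],[0,0,0,0,0,0,-1],[0,0,0,0,0,0,-1],[0,0,0,0,0,0,-1]]' 30
$H '[[0,0,0,0,0,0,-1],[0,0,0,0,0,0,-1],[0,0,0,0,0,0,-1]]'
```

```text
clock: 19.35
position: [0.4877, -0.2217, 0.2377]
ee_rot: [-0.003, 0.708, 0.706, -0.001]
force: [0.0, 0.5, -0.5]
gripper_width: 0.5
gripper_force: 0.0
clock: 19.98
position: [0.4906, -0.2234, 0.1734]
ee_rot: [0.002, 0.708, 0.706, 0.0]
force: [-0.3, -0.5, -0.2]
gripper_width: 0.5
gripper_force: 0.0
clock: 20.6
position: [0.4894, -0.2229, 0.1715]
ee_rot: [0.0, 0.709, 0.706, 0.0]
force: [-0.2, 0.2, 0.4]
gripper_width: 0.098
gripper_force: 30.0
clock: 20.98
position: [0.4894, -0.2229, 0.1715]
ee_rot: [0.0, 0.709, 0.706, 0.0]
force: [0.4, 0.1, 0.8]
gripper_width: 0.096
gripper_force: 30.0
```

```bash
H="python3 -m handwheel"
$H '[[0,0.05,-0.155,0,0,0,-1],[0,0.11,-0.305,0,0,0,-1],[0,0.185,-0.45,0,0,0,-1],[0,0.275,-0.585,0,0,0,-1],[0,0.37,-0.715,0,0,0,-1]]'
$H '[[0,0,0,0,0,0,-1]]'
```

```text
clock: 21.6
position: [0.526, -0.2232, 0.2441]
ee_rot: [-0.001, 0.709, 0.706, -0.001]
force: [-3.9, -2.5, -0.1]
gripper_width: 0.094
gripper_force: 30.0
clock: 21.72
position: [0.5267, -0.2232, 0.2451]
ee_rot: [0.0, 0.708, 0.706, -0.0]
force: [-7.0, -0.9, 2.8]
gripper_width: 0.096
gripper_force: 30.0
```

```bash
H="python3 -m handwheel"
$H '[[0,0.11,-0.12,0,0,0,-1],[0,0.23,-0.23,0,0,0,-1],[0,0.36,-0.33,0,0,0,-1],[0,0.495,-0.415,0,0,0,-1],[0,0.495,-0.415,0,0,0,-1]]'
$H '[[0,0,0,0,0,0,-1],[0,0,0,0,0,0,-1]]'
python3 - <<'E'
from h import *
a=env.get_image("wrist");b=env.get_image("scene");cv2.imwrite("pics/s8.png",b[:,:,::-1])
s=env.sense();p=s["position"];print(p,s["force"])
for hx in(.668,.6705,.673):print(np.degrees(np.arctan2(p[2]-.003-.12,hx-p[0]))-14.93,np.hypot(p[2]-.123,hx-p[0]))
# caddy unchanged in scene vs s6?
o=cv2.imread("pics/s6.png")[:,:,::-1]
print("caddy diff",cv2.absdiff(np.ascontiguousarray(o[135:180,295:312]),np.ascontiguousarray(b[135:180,295:312])).mean())
E
```

```text
clock: 22.35
position: [0.5774, -0.2238, 0.2878]
ee_rot: [0.002, 0.708, 0.706, 0.0]
force: [-5.9, -1.4, 6.4]
gripper_width: 0.098
gripper_force: 30.0
clock: 22.6
position: [0.5765, -0.2238, 0.2873]
ee_rot: [0.002, 0.709, 0.706, 0.0]
force: [-5.4, -2.0, 6.0]
gripper_width: 0.097
gripper_force: 30.0
[ 0.57647953 -0.22379767  0.28722191] [-4.39649654 -0.52728816  6.55047712]
45.93918302566731 0.18800221341336565
45.277962638222114 0.18923182764658555
44.62536550216905 0.19048631693801382
caddy diff 1.959912854030501
```

The TCP arc puts the lid at about 45°, the bar is still in the grip, and the caddy hasn't moved. Handing in.

```bash
python3 -c "
from plant import env
print(env.finish_job())"
```

```text
the job is handed in; nothing more can be done
None
```

I hung the caddy on the rail against the collar and let go of it, then handed in with the gripper holding the lid at about 45° (worked out from the tool position); no verdict came back.

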